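# Turn a desoldering pump end for end in its spring clips

### The arm

A 6-joint arm with a two-finger parallel gripper is mounted at the origin on a cart in front of the work surface, level with it; the furniture and walls round the work are solid. World frame = base frame: x ahead of the robot, y to its left, z up, the work surface at z = 0. Lengths are in mm, angles in rad, forces in N, time in s.
With the tool pointing down it reaches from about 275 to 750 mm from the base axis. Payload 10.2 kg.
Tool frame: the origin (TCP) lies between the finger pads; the fingertips stand ahead of it and the grasp point (between the pads) is the TCP (tip_extent is the z of the fingertips in the tool frame, in mm); z points along the fingers, y is the line along which they close (so a half turn about z gives the same grasp; the last joint's range is limited). The gripper opens to 88 mm and grips with 3 to 60 N. Pads are 18 mm wide; open, the fingers measure 123 mm over their backs; the gripper's body (75 mm by 187 mm) begins 45 mm behind the grasp point.
Start: joints at [1.06, 0.313, 1.498, -0, 1.331, -0.223], TCP at [149.031, 503.41, 257.72] pointing down, gripper open.
Joint ranges: [-2.94, 2.94], [-0.97, 2.17], [0.19, 2.56], [-1.23, 4.37], [0.02, 3.11], [-2.88, 2.88]. Speed limits (rad/s): [2.39, 2.39, 3.01, 3.14, 3.14, 3.14].

### API

Orientations are given as a unit quaternion [w, x, y, z].
In Python, from rig import observe, grab_frame, hand_in, tip_extent gives the robot as it stands.
- The arm moves only by the tool play_rows, never from a script. Its argument "motion" is text: rows parted by semicolons, each of 6 numbers parted by spaces: the shift along the tool's x, y, z normalised to -1 to 1, where 1 is 0.025 m, then the turn, a rotation vector about the tool's x, y, z normalised to -1 to 1, where 1 is 6 degrees. In form: dx dy dz ax ay az; .... A call has 1 to 12 rows; each row shifts and turns the commanded pose from where the row before left it, along the tool's axes as they then stand; what a row does not reach is not made up. A row lasts 1/10 s, in which the tool goes at most 50 mm and 8.59 degrees, less where a joint would pass 70% of its speed; a pose out of reach is approached as far as the arm can. A call with a number of a shift or a turn outside -1 to 1 is refused whole. A call with a gripper value outside its range is refused whole. "jaw" is the opening, from 0 (shut) to 1 (fully open), set as the call begins (left out, the last holds). The fingers move at their own pace and stop on an object; "force" is the grip in N (left out, the last holds). Time passes only in rows, so rows that do not move let the fingers close. It gives the time, the measured TCP pose, the force, the opening and the grip force at its end, in the units of the state.
- observe(): the state, without advancing time (a new reading comes with each control period).
- grab_frame(name): name is "side" or "top" or "wrist"; returns a dict with "image" (420x560x3 uint8, red, green, blue), "range_z" (420x560 float32, mm along the optical axis (not along the pixel's ray), 0 where there is no reading), "camera_matrix" (3x3 intrinsics, pixels), "cam_to_world" (4x4, takes a point from camera to world coordinates); the wrist camera has in their place "tool_from_camera" (4x4, takes a point from camera to tool coordinates, whose origin is the TCP and whose axes are the flange's). Camera axes: x right, y down, z forward; pixel columns grow to the right and rows downward; lengths in mm; the calibration is good to about 2 mm. A picture is of the moment at which its call begins: read the wrist's pose just before it.
- hand_in(): hands the job in; it is judged then, once.
The state is a dict: "clock": time; "joint_positions": joint angles; "qd": joint speeds; "tau": joint torques, N m; "ee_pos": TCP position; "eef_rot": TCP orientation; "contact_force": force on the tool from outside, world axes, zero at the start; "torque": the same for the moment, N m; "finger_gap": finger opening in mm; "grasp_force": force on a finger pad.
Only numpy, scipy, OpenCV 4.12 (cv2) and the standard library are available. Lean on these libraries where they do the work, as an engineer would, in place of code of your own. Each camera call takes 0.05 s, during which the arm holds its last target. There are 200 camera calls.

### The job

Two blue desoldering pumps lie in the spring clips of the grey tool rest, but one was put away the wrong way round. Lift that one out of its clips, turn it end for end, and press it back down fully home into the same clips, centred lengthwise, so that its white nozzle points over the yellow stripe like the other pump's. Leave the other pump undisturbed in its clips.

Things in the scene. Friction and masses are not known exactly. Their poses are not given: they have to be found in the camera images.
- pump_centre (a point): Middle of the desoldering pump that sits the wrong way round, on the barrel's axis, 60 mm above the bench at the start. Pump: 168 mm long, 60 g, blue round barrel 21 mm thick reaching 46 mm from here towards the nozzle and 54 mm the other way. y: along the barrel, -y to the white nozzle, +y to the black plunger; z up. Grip it here, across the barrel, from above, between its two clips.
- pump_nozzle (a point): Point on the same pump's axis in its white nozzle, 80 mm from pump_centre along the pump's -y.
- other_pump_centre (a point): Middle of the other, identical pump, which sits the right way round in the other pair of clips; same axes. It is to be left alone.
- rack: Grey tool rest fixed to the bench; base plate 196 x 84 x 10 mm, origin at the centre of its underside. x: along the 196 mm; y: along the pumps, -y to the edge with the yellow stripe, where nozzles belong; z up. Two places 130 mm apart along x, each with two steel spring clips on black posts.
- clip_a (a point): Middle of the place at rack x = -65 mm: where the barrel's axis lies when fully home, 60 mm above the bench; axes as the rack's. Its two clips stand 26 mm to either side along y and are 9 mm thick: the barrel is free for 43 mm between them, with 39 mm of air below it. Clips reach 19 mm above the axis and 18 mm to each side.
- clip_b (a point): The same for the place at rack x = +65 mm. In both, a barrel pushed straight down snaps in and one pulled straight up comes free, each with about 3 to 6 N; the flared, sprung leaves guide in a barrel up to 4 mm off.

How it is judged (in metres and radians):
On the way:
1. the wrongly placed pump is lifted clear of its clips (height (world z) of pump_centre above 0.095 m), for 0.1 s.
At the end, for the whole second after the job is handed in: The turned pump is at rest in the free clips, fully home: axis within 5 mm of its seat in height, 8 mm sideways, 15 mm lengthwise, 10 degrees in line; white nozzle on the yellow stripe's side. The other pump is within 10 mm of where it was (((x of pump_centre in the frame of clip_a between -0.008 and 0.008 m and y of pump_centre in the frame of clip_a between -0.015 and 0.015 m and z of pump_centre in the frame of clip_a between -0.005 and 0.005 m) or (x of pump_centre in the frame of clip_b between -0.008 and 0.008 m and y of pump_centre in the frame of clip_b between -0.015 and 0.015 m and z of pump_centre in the frame of clip_b between -0.005 and 0.005 m)) and y of pump_nozzle in the frame of rack below -0.06 m and angle between the y axis of pump_centre and the y axis of rack, either way round below 0.18 rad and distance of other_pump_centre from where it was at the start of the episode below 0.01 m and linear speed of pump below 0.02 m/s); the robot touches nothing.
It fails at once if the other pump is moved by more than 20 mm (distance of other_pump_centre from where it was at the start of the episode above 0.02 m).
It also fails if it takes over 45 s, if anything falls off the work surface, if the arm or the gripper's body presses on something with over 40 N, if the wrist force passes 120 N, or if a joint passes its speed limit or range.

## Working session

There is one attempt and no reset: what is moved stays moved. The work goes in short steps, Python scripts to look and compute and a tool call to move; the robot and the scene stay as the last step left them, time stands still between calls to the robot, and variables do not carry over. Pictures are saved under pics/ and viewed, at most 10 in all, crops included, and the job is handed in when it is done.

Besides the shell and the picture viewer there is one more tool, called after ">>>" as name(argument=value, ...) on one line, values as JSON. play_rows: Moves the arm, as the interface text tells. Its arguments: {"type":"object","properties":{"motion":{"type":"string"},"jaw":{"type":"number"},"force":{"type":"number"}},"required":["motion"]}

```bash
mkdir -p pics; python3 - <<'E'
from rig import *
import cv2,numpy as np,pickle
print(observe(),tip_extent)
f={n:grab_frame(n) for n in("top","side")}
pickle.dump(f,open('f.pkl','wb'))
for n in f: cv2.imwrite(f'pics/{n}0.png',f[n]["image"][:,:,::-1])
print(f['top']['cam_to_world'],f['top']['camera_matrix'])
E
```

```text
{'clock': 0.0, 'joint_positions': array([ 1.05960274e+00,  3.13453541e-01,  1.49844480e+00, -2.70734518e-05,
        1.33102683e+00, -2.23374937e-01]), 'qd': array([-0.00291765, -0.0010303 ,  0.00098072,  0.00016535, -0.00026372,
       -0.0029113 ]), 'tau': array([ 6.81039728e-04, -4.02207112e+01, -2.52276814e+01,  6.94848388e-02,
        3.51960410e-02, -1.11489830e-04]), 'ee_pos': array([148.91501074, 503.19403327, 257.15634802]), 'eef_rot': array([-2.26970317e-04,  1.43409891e-01,  9.89663154e-01, -6.26542108e-04]), 'contact_force': array([-0.60584415, -0.7588911 , -0.60169348]), 'torque': array([0.03240379, 0.03462274, 0.03697963]), 'grasp_force': 0.0, 'finger_gap': 88.27558424061687} 19.0
[[-1.29208551e-02 -9.95200511e-01  9.69999754e-02  4.17025766e+02]
 [-9.99895895e-01  1.34827457e-02  5.13943888e-03 -3.80866390e+01]
 [-6.42259820e-03 -9.69234714e-02 -9.95271114e-01  9.25478015e+02]
 [ 0.00000000e+00  0.00000000e+00  0.00000000e+00  1.00000000e+00]] [[391.90979122   0.         284.22881017]
 [  0.         391.90979122 212.24546717]
 [  0.           0.           1.        ]]
```

View pics/top0.png

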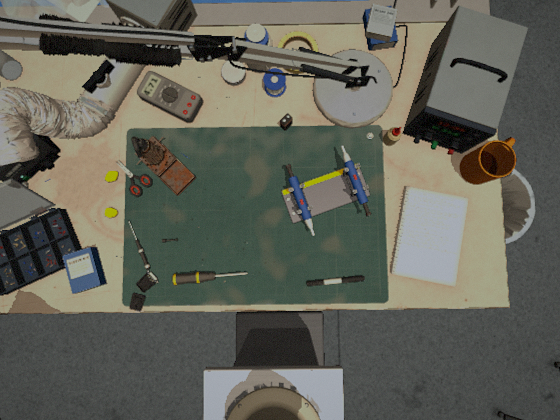

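View pics/side0.png

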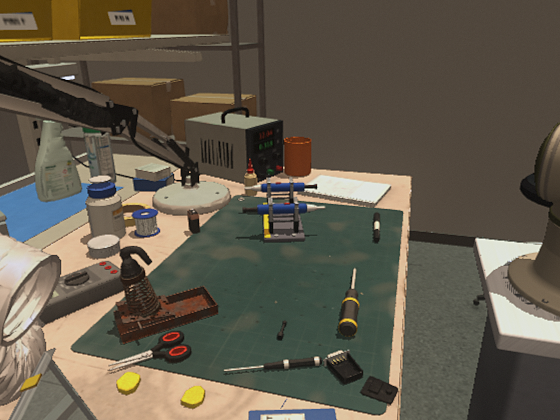

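The top view shows the yellow stripe on the far edge of the rack. The left pump (barrel about 300,200) has its white nozzle at the near end (313,233), so it is the wrong one. The right pump (357,182) has its nozzle at the far end (348,150). The side view shows a clear space around the rack.

```bash
cat > h.py <<'E'
import numpy as np,cv2
def world(f,T=None):
    K=f['camera_matrix'];z=f['range_z'];v,u=np.indices(z.shape)
    p=np.stack([(u-K[0,2])*z/K[0,0],(v-K[1,2])*z/K[1,1],z,np.ones_like(z)],-1)
    return (p@(f['cam_to_world'] if T is None else T).T)[...,:3]
def masks(f):
    h=cv2.cvtColor(f['image'],cv2.COLOR_RGB2HSV)
    return cv2.inRange(h,(105,120,50),(125,255,255))>0, cv2.inRange(h,(22,120,90),(34,255,255))>0
def line(P):
    c=P[:,:2].mean(0);d=np.linalg.svd(P[:,:2]-c)[2][0];d*=np.sign(d[0]);t=(P[:,:2]-c)@d
    lo,hi=np.percentile(t,[1,99]);return c,d,np.degrees(np.arctan2(d[1],d[0])),lo,hi,c+d*(lo+hi)/2
E
python3 - <<'E'
from h import *;import pickle
f=pickle.load(open('f.pkl','rb'))['top'];W=world(f);b,y=masks(f)
roi=np.zeros(b.shape,bool);roi[140:245,270:375]=1
ok=roi&(f['range_z']>0)
for nm,s in(('L',slice(270,328)),('R',slice(335,375))):
    m=np.zeros_like(ok);m[:,s]=1;m&=ok
    P=W[m&b&(W[...,2]>45)];print(nm,len(P),np.median(P[:,2]),P[:,2].max(),line(P))
P=W[ok&y];print('stripe',len(P),P[:,2].mean(),line(P))
I=f['image'][130:250,260:385,::-1];cv2.imwrite('pics/c.png',cv2.resize(I,None,fx=5,fy=5,interpolation=cv2.INTER_CUBIC))
E
```

```text
L 332 68.51447934042079 73.47963415909919 (array([534.31291237, -67.23519416]), array([0.94608011, 0.32393276]), np.float64(18.900929281496186), np.float64(-49.21508380442574), np.float64(47.23276483169983), array([533.3751961 , -67.55626319]))
R 320 68.66012063258597 74.5104619621535 (array([ 564.13884175, -193.24000851]), array([0.94495574, 0.32719819]), np.float64(19.098804787568632), np.float64(-45.93259903215884), np.float64(50.32067663062862), array([ 566.2121113 , -192.52212299]))
stripe 255 11.114143122610361 (array([ 582.4300336 , -113.75157521]), array([ 0.33426549, -0.94247895]), np.float64(-70.47212085751359), np.float64(-87.98559162056614), np.float64(62.04674254696668), array([ 578.09480251, -101.52816553]))
```

View pics/c.png

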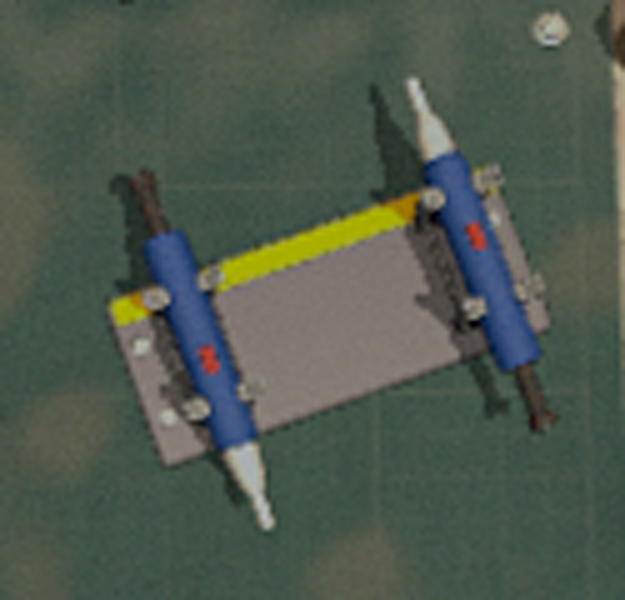

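The crop confirms it: the left pump's nozzle is on the near side, away from the stripe, so it is in clip_b. Its centre is near (530,-69). I'll move above it.

>>> play_rows(motion="-.96 -.8 .1 0 0 0;-.96 -.8 .1 0 0 0;-.96 -.8 .1 0 0 0;-.96 -.8 .1 0 0 0;-.96 -.8 .1 0 0 0;-.96 -.8 .1 0 0 0;-.96 -.8 .1 0 0 0;-.96 -.8 .1 0 0 0;-.96 -.8 .1 0 0 0;-.96 -.8 .1 0 0 0;-.96 -.8 .1 0 0 0", jaw=1)

```text
clock: 1.2
ee_pos: [340.2, 216.3, 230.0]
eef_rot: [-0.0, 0.143, 0.99, -0.0]
contact_force: [-0.5, 0.4, 0.1]
finger_gap: 88.4
grasp_force: 0.0
```

>>> play_rows(motion="-.96 -.8 .1 0 0 0;-.96 -.8 .1 0 0 0;-.96 -.8 .1 0 0 0;-.96 -.8 .1 0 0 0;-.96 -.8 .1 0 0 0;-.96 -.8 .1 0 0 0;-.96 -.8 .1 0 0 0;-.96 -.8 .1 0 0 0;-.96 -.8 .1 0 0 0;-.96 -.8 .1 0 0 0;-.96 -.8 .1 0 0 0")

```text
clock: 2.3
ee_pos: [530.9, -69.5, 202.3]
eef_rot: [-0.0, 0.143, 0.99, 0.0]
contact_force: [-0.1, 0.5, 0.4]
finger_gap: 88.2
grasp_force: 0.0
```

>>> play_rows(motion="0 0 0 0 0 -1;0 0 0 0 0 -1;0 0 0 0 0 -1;0 0 0 0 0 -1;0 0 0 0 0 -1;0 0 0 0 0 -.9;0 0 0 0 0 0;0 0 0 0 0 0")

```text
clock: 3.1
ee_pos: [530.3, -68.3, 202.5]
eef_rot: [-0.0, -0.163, 0.987, 0.0]
contact_force: [0.2, 0.1, -0.8]
finger_gap: 88.0
grasp_force: 0.0
```

```bash
cat >> h.py <<'E'
from scipy.spatial.transform import Rotation as R
def wrist():
    from rig import observe,grab_frame
    o=observe();f=grab_frame('wrist');T=np.eye(4);q=o['eef_rot']
    T[:3,:3]=R.from_quat([q[1],q[2],q[3],q[0]]).as_matrix();T[:3,3]=o['ee_pos']
    return o,f,world(f,T@f['tool_from_camera']),world(f,f['tool_from_camera'])
E
python3 - <<'E'
from h import *
o,f,W,L=wrist();b,y=masks(f);np.savez('w1.npz',W=W,L=L,im=f['image'])
cv2.imwrite('pics/w1.png',f['image'][:,:,::-1])
print(o['ee_pos'],o['joint_positions'],f['tool_from_camera'].round(2).tolist())
n,l,s,c=cv2.connectedComponentsWithStats((b&(W[...,2]>45)).astype(np.uint8))
for i in range(1,n):
    if s[i,4]>300:
        m=l==i;P=W[m];Q=L[m];print(s[i],P[:,2].max(),line(P));t=Q[:,2]<np.percentile(Q[:,2],10);print('tool',Q.min(0),Q.max(0),'ridge',Q[t].mean(0))
E
```

```text
[530.32702981 -68.31264065 202.52446973] [-3.47356303e-01  3.82892975e-01  1.54927371e+00 -1.12730516e-05
  1.20988576e+00 -2.24569314e+00] [[0.0, -0.95, -0.32, 83.3], [1.0, 0.0, 0.0, -0.5], [-0.0, -0.32, 0.95, -127.23], [0.0, 0.0, 0.0, 1.0]]
[  77  132   43  110 1580] 329.78109671738525 (array([ 551.88786616, -192.06695006]), array([0.94595218, 0.32430614]), np.float64(18.92354279410912), np.float64(-32.47538231404197), np.float64(44.84011786979512), array([ 557.73609045, -190.06197025]))
tool [ -27.98552674 -137.92405744 -127.22632925] [ 83.29571226  -0.50274386 141.86999392] ridge [  27.30022029 -123.16434489  122.08862365]
[263 145  10  94 493] 329.78109671738525 (array([524.73060632, -77.47013581]), array([0.94720081, 0.32064097]), np.float64(18.701692480765654), np.float64(-34.781453284118726), np.float64(32.8018342699346), array([523.79305795, -77.78750929]))
tool [ -26.06061453   -9.34161147 -127.22632925] [ 83.29571226  -0.50274386 138.92480888] ridge [  4.53372476  -5.01033475 127.59942642]
```

View pics/w1.png

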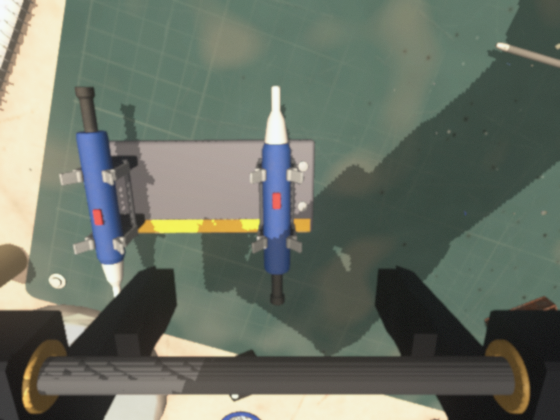

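The wrist view shows the wrong pump at column 277: nozzle at row 90, barrel rows 143–273, clips at rows 176 and 243. The other pump is at column 100.

```bash
python3 - <<'E'
from h import *
d=np.load('w1.npz');W,L,im=d['W'],d['L'],d['im'];h=cv2.cvtColor(im,cv2.COLOR_RGB2HSV)
b=cv2.inRange(h,(105,110,25),(130,255,255))>0
b&=(W[...,2]>40)&(W[...,2]<80)
for s in(slice(255,300),slice(70,130)):
    m=np.zeros_like(b);m[120:285,s]=1;m&=b;P,Q=W[m],L[m]
    print(len(P),'top z',np.percentile(P[:,2],95),line(P))
    r=np.percentile(Q,[.5,99.5],axis=0).round(1);print('tool',r.tolist())
    for x in(-40,-20,0,20,40):
        k=abs(Q[:,0]-x)<5
        if k.sum():print(x,Q[k,1].min().round(1),Q[k,1].max().round(1),Q[k,2].min().round(1))
# clips: high non-blue points, near pump & plate extents
m=(W[...,2]>68)&(W[...,2]<90)&~b&(abs(L[...,1])<30)&(abs(L[...,0])<60)
Q=L[m]; 
for sgn in(-1,1):
    for sy in(-1,1):
        k=(Q[:,0]*sgn>0)&(Q[:,1]*sy>11);q=Q[k];print('clip',sgn,sy,len(q),np.percentile(q,[5,50,95],axis=0).round(1).tolist())
m=(W[...,2]>6)&(W[...,2]<14)&(L[...,1]<40)&(L[...,1]>-200)&(abs(L[...,0])<90);Q=L[m];print('plate',np.percentile(Q,[.5,99.5],axis=0))
k=abs(Q[:,1]+60)<25;print('plate mid x',np.percentile(Q[k,0],[.5,99.5]))
E
```

```text
2706 top z 70.97610896848786 (array([533.42036749, -67.11989261]), array([0.94529872, 0.32620595]), np.float64(19.038653373002678), np.float64(-46.07457312015048), np.float64(50.04864754264902), array([535.29871123, -66.47170924]))
tool [[-53.8, -9.5, 130.8], [43.0, 9.7, 139.3]]
-40 -9.4 10.1 130.4
-20 -10.0 9.8 130.9
0 -8.9 9.6 130.6
20 -9.5 9.3 130.8
40 -9.3 9.1 130.5
2981 top z 70.90443659823944 (array([ 562.40119307, -191.62184315]), array([0.94723483, 0.32054044]), np.float64(18.695611820046846), np.float64(-42.32023195522382), np.float64(53.65512433317382), array([ 567.7695955 , -189.80519743]))
tool [[-45.3, -137.5, 130.8], [51.8, -119.5, 141.6]]
-40 -137.5 -120.2 131.0
-20 -137.4 -119.1 130.8
0 -138.1 -119.5 130.8
20 -137.1 -121.5 130.7
40 -137.9 -119.5 130.3
clip -1 -1 109 [[-32.5, -17.5, 123.3], [-28.3, -14.0, 125.8], [-25.2, -11.2, 129.4]]
clip -1 1 122 [[-32.1, 11.1, 123.3], [-28.2, 14.6, 126.1], [-24.9, 18.1, 131.0]]
clip 1 -1 130 [[19.6, -17.8, 123.3], [23.3, -14.5, 125.9], [26.9, -11.3, 130.0]]
clip 1 1 128 [[19.8, 11.1, 123.2], [23.5, 14.3, 126.0], [27.1, 17.6, 129.8]]
plate [[ -43.76194632 -139.37333938  189.57115083]
 [  38.51074264   32.176103    195.18083061]]
plate mid x [-44.49310594  38.46791844]
```

>>> play_rows(motion="-.1 0 .9 0 0 0;0 0 .9 0 0 0;0 0 .9 0 0 0;0 0 .9 0 0 0;0 0 .7 0 0 0;0 0 .6 0 0 0;0 0 .4 0 0 0;0 0 .4 0 0 0;0 0 0 0 0 0;0 0 0 0 0 0")

```text
clock: 4.15
ee_pos: [533.0, -67.6, 60.5]
eef_rot: [0.0, -0.164, 0.986, -0.0]
contact_force: [-0.2, 0.2, 0.4]
finger_gap: 88.2
grasp_force: 0.0
```

>>> play_rows(motion="0 0 0 0 0 0;0 0 0 0 0 0;0 0 0 0 0 0;0 0 0 0 0 0;0 0 0 0 0 0;0 0 0 0 0 0;0 0 0 0 0 0;0 0 0 0 0 0", jaw=0, force=40)

```text
clock: 4.95
ee_pos: [532.8, -67.6, 60.2]
eef_rot: [-0.0, -0.164, 0.986, 0.0]
contact_force: [-0.6, -0.2, -0.6]
finger_gap: 26.0
grasp_force: 0.0
```

>>> play_rows(motion="0 0 0 0 0 0;0 0 0 0 0 0;0 0 0 0 0 0;0 0 0 0 0 0;0 0 0 0 0 0")

```text
clock: 5.45
ee_pos: [532.6, -67.1, 60.2]
eef_rot: [-0.0, -0.164, 0.986, 0.0]
contact_force: [-1.4, 5.2, 3.3]
finger_gap: 19.3
grasp_force: 39.6
```

Gripped. Now I'll lift straight up.

>>> play_rows(motion="0 0 -.2 0 0 0;0 0 -.3 0 0 0;0 0 -.4 0 0 0;0 0 -.5 0 0 0;0 0 -.6 0 0 0;0 0 -.6 0 0 0;0 0 -.8 0 0 0;0 0 -.8 0 0 0;0 0 -.8 0 0 0;0 0 0 0 0 0;0 0 0 0 0 0")

```text
clock: 6.55
ee_pos: [532.7, -67.6, 185.4]
eef_rot: [0.0, -0.164, 0.986, -0.0]
contact_force: [-0.3, 0.6, -1.4]
finger_gap: 19.2
grasp_force: 39.8
```

```bash
cat > p.py <<'E'
from h import *;import sys
o,f,W,L=wrist();im=f['image'];cv2.imwrite(f'pics/{sys.argv[1]}.png',im[:,:,::-1])
h=cv2.cvtColor(im,cv2.COLOR_RGB2HSV);b=cv2.inRange(h,(105,110,25),(130,255,255))>0
m=b&(abs(L[...,1])<22)&(L[...,2]>-25)&(L[...,2]<20);Q=L[m]
print(o['ee_pos'],o['eef_rot'],o['contact_force'],o['finger_gap'],len(Q),np.percentile(Q,[.5,99.5],axis=0).round(1).tolist(),line(Q))
for x in range(-50,51,10):
    k=abs(Q[:,0]-x)<4
    if k.sum()>5:print(x,Q[k,1].mean().round(1),Q[k,1].min().round(1),Q[k,1].max().round(1),np.percentile(Q[k,2],3).round(1))
E
python3 p.py w2
```

```text
[532.72479293 -67.62505599 185.38172937] [ 3.20515827e-04 -1.64258968e-01  9.86417169e-01 -2.39976652e-04] [-0.25376622  0.63220201 -1.39256364] 19.17836087015097 8479 [[-46.5, -10.6, -11.2], [46.3, 9.5, -1.8]] (array([11.59418628, -0.50444806]), array([ 0.99999888, -0.00149907]), np.float64(-0.08589036370949352), np.float64(-57.113028567595975), np.float64(34.496689657055335), array([ 0.28602953, -0.48749633]))
-50 -0.8 -9.0 8.6 -8.7
-40 -0.5 -9.9 8.9 -10.8
-30 -0.7 -6.2 4.9 -10.9
-20 -1.2 -10.2 8.9 -6.2
-10 -0.4 -10.8 9.6 -10.7
0 -0.5 -10.7 9.8 -10.4
10 -0.4 -11.5 11.3 -9.8
20 -0.6 -10.8 9.4 -10.8
30 -0.3 -10.4 9.5 -10.7
40 -0.6 -10.0 8.8 -10.7
50 -0.0 -8.5 7.2 -9.3
```

View pics/w2.png

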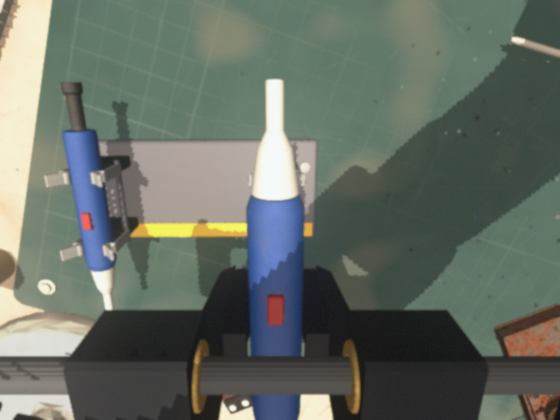

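The pump is clear of the clips, level, and held on its axis, with the barrel/nozzle junction at tool x=+46. The other pump has not moved. Next is the half turn.

>>> play_rows(motion="0 0 0 0 0 .5;0 0 0 0 0 1;0 0 0 0 0 1;0 0 0 0 0 1;0 0 0 0 0 1;0 0 0 0 0 1;0 0 0 0 0 1;0 0 0 0 0 1;0 0 0 0 0 1;0 0 0 0 0 1;0 0 0 0 0 1;0 0 0 0 0 1")

```text
clock: 7.8
ee_pos: [532.4, -67.5, 184.0]
eef_rot: [-0.001, 0.425, 0.905, -0.0]
contact_force: [-0.5, 0.7, -0.2]
finger_gap: 18.8
grasp_force: 39.8
```

>>> play_rows(motion="0 0 0 0 0 1;0 0 0 0 0 1;0 0 0 0 0 1;0 0 0 0 0 1;0 0 0 0 0 1;0 0 0 0 0 1;0 0 0 0 0 1;0 0 0 0 0 1;0 0 0 0 0 1;0 0 0 0 0 1;0 0 0 0 0 1;0 0 0 0 0 1")

```text
clock: 9.0
ee_pos: [532.4, -67.5, 184.1]
eef_rot: [-0.001, 0.876, 0.482, -0.001]
contact_force: [0.3, 0.3, -1.0]
finger_gap: 19.2
grasp_force: 39.8
```

>>> play_rows(motion="0 0 0 0 0 1;0 0 0 0 0 1;0 0 0 0 0 1;0 0 0 0 0 1;0 0 0 0 0 1;0 0 0 0 0 1;0 0 0 0 0 .5;0 0 0 0 0 0;0 0 0 0 0 0;0 0 0 0 0 0")

```text
clock: 10.0
ee_pos: [532.7, -67.5, 184.8]
eef_rot: [-0.0, 0.986, 0.165, -0.0]
contact_force: [-0.1, -0.4, 0.2]
finger_gap: 19.3
grasp_force: 39.8
```

```bash
python3 p.py w3
```

```text
[532.68303736 -67.52424865 184.84276394] [-1.41446018e-04  9.86319137e-01  1.64846775e-01 -2.85066697e-04] [-0.11566216 -0.35534732  0.1910503 ] 19.26330896195193 7989 [[-45.6, -9.6, -11.2], [47.8, 10.5, -1.8]] (array([10.47610527,  0.48446797]), array([ 0.99996545, -0.00831224]), np.float64(-0.47626148512885463), np.float64(-54.801618771007995), np.float64(36.78185512171209), array([1.46653471, 0.55936023]))
-50 2.8 -8.1 10.5 -7.0
-40 0.7 -9.0 10.4 -10.5
-30 0.7 -6.5 8.0 -10.9
-20 4.7 -8.9 10.3 -4.3
-10 0.5 -9.6 10.6 -10.5
0 0.6 -9.8 10.8 -10.6
10 0.6 -10.5 11.5 -9.7
20 0.4 -9.8 10.4 -10.7
30 0.6 -9.5 10.1 -10.7
40 0.2 -9.1 9.4 -10.8
50 -0.9 -8.3 8.2 -8.9
```

View pics/w3.png

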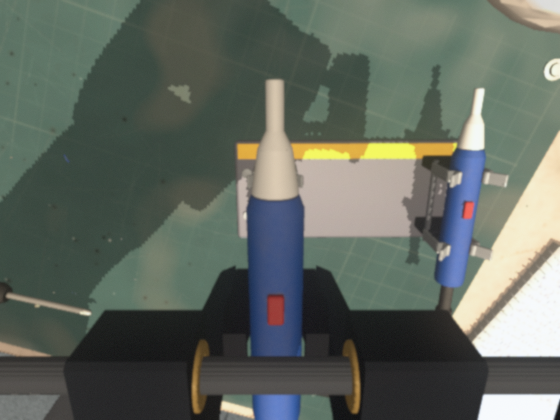

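Turned: the nozzle now lies over the yellow stripe and the pump is aligned with its seat. I'll press it down.

>>> play_rows(motion="0 0 .6 0 0 0;0 0 .8 0 0 0;0 0 .8 0 0 0;0 0 .6 0 0 0;0 0 .4 0 0 0;0 0 .3 0 0 0;0 0 .3 0 0 0;0 0 .3 0 0 0;0 0 .3 0 0 0;0 0 .3 0 0 0")

```text
clock: 11.05
ee_pos: [533.1, -67.6, 67.6]
eef_rot: [0.0, 0.986, 0.164, 0.0]
contact_force: [-0.3, 0.7, 1.8]
finger_gap: 19.0
grasp_force: 39.7
```

>>> play_rows(motion="0 0 .1 0 0 0;0 0 .1 0 0 0;0 0 .1 0 0 0;0 0 0 0 0 0;0 0 0 0 0 0;0 0 0 0 0 0")

```text
clock: 11.65
ee_pos: [532.7, -67.4, 60.4]
eef_rot: [-0.0, 0.986, 0.164, -0.0]
contact_force: [-2.9, 2.7, 5.6]
finger_gap: 19.4
grasp_force: 39.5
```

>>> play_rows(motion="0 0 0 0 0 0;0 0 0 0 0 0;0 0 0 0 0 0;0 0 0 0 0 0;0 0 0 0 0 0;0 0 0 0 0 0;0 0 0 0 0 0;0 0 0 0 0 0;0 0 0 0 0 0;0 0 0 0 0 0;0 0 0 0 0 0;0 0 0 0 0 0", jaw=1)

```text
clock: 12.85
ee_pos: [532.8, -67.6, 60.2]
eef_rot: [0.0, 0.986, 0.164, -0.0]
contact_force: [0.5, -0.1, -0.1]
finger_gap: 88.8
grasp_force: 0.0
```

>>> play_rows(motion="0 0 -.3 0 0 0;0 0 -.6 0 0 0;0 0 -.8 0 0 0;0 0 -.8 0 0 0;0 0 -.8 0 0 0;0 0 -.8 0 0 0;0 0 -.8 0 0 0;0 0 -.6 0 0 0;0 0 -.3 0 0 0;0 0 0 0 0 0;0 0 0 0 0 0")

```text
clock: 13.95
ee_pos: [532.5, -67.5, 204.7]
eef_rot: [-0.0, 0.986, 0.164, -0.0]
contact_force: [0.5, -1.0, -0.3]
finger_gap: 88.1
grasp_force: 0.0
```

```bash
python3 - <<'E'
from h import *
o,f,W,L=wrist();im=f['image'];cv2.imwrite('pics/w4.png',im[:,:,::-1])
h=cv2.cvtColor(im,cv2.COLOR_RGB2HSV);b=cv2.inRange(h,(105,110,25),(130,255,255))>0
b&=(W[...,2]>40)&(W[...,2]<100)
for lo,hi in((-30,30),(100,150)):
    m=b&(L[...,1]>lo)&(L[...,1]<hi)&(abs(L[...,0])<75);P,Q=W[m],L[m]
    print(len(P),'top z',np.percentile(P[:,2],95),line(P),np.percentile(Q,[.5,99.5],axis=0).round(1).tolist())
m=(W[...,2]>6)&(W[...,2]<14)&(abs(L[...,1]-60)<25)&(abs(L[...,0])<90);print('plate x',np.percentile(L[m][:,0],[.5,99.5]),o['ee_pos'])
E
```

```text
1927 top z 70.87724280229206 (array([520.60114481, -71.9197069 ]), array([0.95056038, 0.31053978]), np.float64(18.091763221380813), np.float64(-36.62676890000723), np.float64(59.01922961555165), array([531.24383785, -68.44283197])) [[-49.6, -9.3, 133.3], [47.2, 9.9, 141.0]]
2617 top z 70.8567899557813 (array([ 570.61356557, -188.9765827 ]), array([0.94731849, 0.3202931 ]), np.float64(18.680651423337892), np.float64(-49.18468811112777), np.float64(46.90763495581258), array([ 569.53501829, -189.34124491])) [[-52.9, 119.9, 133.0], [43.9, 137.6, 142.8]]
plate x [-39.6110514   42.84465453] [532.52935113 -67.46178732 204.67558503]
```

View pics/w4.png

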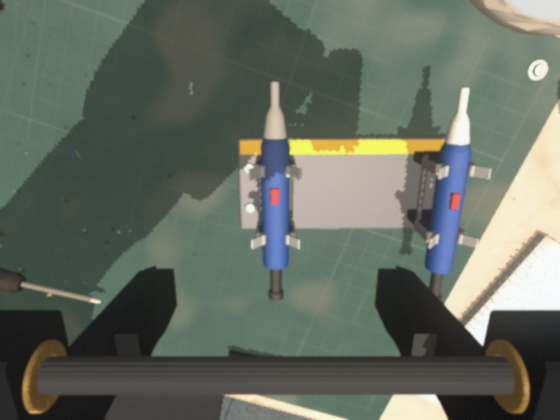

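The picture shows both nozzles over the stripe (275,90 and 463,95). The turned pump's top is at 70.9 mm, level with the other pump, and it is within about 2 mm of centre lengthwise. The gripper is clear.

```bash
python3 -c "
from rig import *
print(hand_in())"
```

```text
the job is handed in; nothing more can be done
None
```

The wrongly placed pump is turned end for end and pressed home in its own clips, with its nozzle over the yellow stripe. It sits about 2 mm off centre lengthwise, the other pump looks undisturbed, and the job was handed in at about 14 s; no verdict was shown.

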